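# Lock a tape roll on its spindle with a spring fork clip

## Robot

A 7-joint arm with a two-finger parallel gripper is mounted at the origin on the work surface. World frame = base frame: x ahead of the robot, y to its left, z up, the work surface at z = 0. Lengths are in mm, angles in rad, forces in N, time in s.
With the tool pointing down it reaches from about 425 to 825 mm from the base axis. Payload 3.6 kg.
Tool frame: the origin (TCP) lies between the finger pads; the fingertips stand 17 mm ahead of it and the grasp point (between the pads) lies 2 mm behind it; z points along the fingers, y is the line along which they close (so a half turn about z gives the same grasp; the last joint's range is limited). The gripper opens to 85 mm and grips with 20 to 120 N. Pads are 22 mm wide; open, the fingers measure 114 mm over their backs; the gripper's body (76 mm by 85 mm) begins 54 mm behind the grasp point. The pads swing forward as they close: fully open they stand 13 mm farther back than shut.
Start: joints at [-1.224, 0.615, -0.013, 1.423, 0.008, 1.103, -0.04], TCP at [237.315, 605.097, 208.397] pointing down, gripper open.
Joint ranges: [-3.12, 3.12], [-0.3, 2.06], [-1.34, 1.32], [0.26, 2.42], [-1.36, 4.5], [0.01, 1.98], [-2.84, 2.84]. Speed limits (rad/s): [2.79, 2.79, 3.14, 3.14, 3.14, 3.14, 3.14].

## Interface

Orientations are given as a unit quaternion [w, x, y, z].
In Python, from plant import * gives the robot as it stands. The module is installed in compiled form; this text tells all that it offers.
- The arm moves only by the shell command python3 -m inch 'ROWS' [OPENING] [FORCE]. ROWS is JSON, a list of rows, each an object with "slide": the shift along the tool's x, y, z in m, a list of three; "twist": the turn, a rotation vector about the tool's x, y, z in degrees, a list of three. In form: [{"slide": [x, y, z], "twist": [ax, ay, az]}, ...]. A call has 1 to 8 rows; each row is the pose to reach, as a shift and turn from the pose commanded when the call began, along the tool's axes at that moment; what a row does not reach only later rows make up. A row lasts 1/10 s, in which the tool goes at most 50 mm and 8.59 degrees, less where a joint would pass 70% of its speed; a pose out of reach is approached as far as the arm can. A call with a gripper value outside its range is refused whole. OPENING is the opening, from 0 (shut) to 1 (fully open), set as the call begins (- or left out, the last holds). The fingers move at their own pace and stop on an object; FORCE is the grip in N (left out, the last holds). Time passes only in rows, so rows that repeat a pose let the fingers close. It gives the time, the measured TCP pose, the force, the opening and the grip force at its end, in the units of the state.
- read_state(): the state, without advancing time (a new reading comes with each control period).
- capture(name): name is "scene" or "top" or "wrist"; returns the picture (384x512x3 uint8, red, green, blue); there is no depth.
- get_calibration(name): a dict with "camera_matrix" (3x3 intrinsics, pixels), "R" (3x3) and "t" (3): a world point X has camera coordinates R X + t; the wrist camera has in their place "tool_from_camera" (4x4, takes a point from camera to tool coordinates, whose origin is the TCP and whose axes are the flange's). Camera axes: x right, y down, z forward; pixel columns grow to the right and rows downward; lengths in mm; the calibration is good to about 2 mm. The wrist camera is an equidistant fisheye: a pixel r from the principal point sees the ray r / f radians off the axis. A picture is of the moment at which its call begins: read the wrist's pose just before it. get_calibration takes no time and is no camera call.
- job_done(): hands the job in; it is judged then, once.
Trained networks look in the newest picture that a camera, given by its name, has taken for a name from the list of things; names that differ only in an ending like _2 or _b are one class to them, and where a whole thing is asked for, a point or a joint stands for the part that bears it (a point fixed in the world has none). Each returns a list of dicts, best first, with "score" (0 to 1); they miss things now and then, are a little off and sometimes report something else, mostly with a low value. They report only what shows in the picture. A call takes as long as a camera call. They do not tell look-alikes from the thing itself.
- search_frame(camera, name): "box" ([left, top, right, bottom] in pixels, round what is visible of it).
- outline_of(camera, name): "mask" (384x512 bool, what is visible of it) and "box" ([left, top, right, bottom] in pixels, round what is visible of it).
- place_of(camera, name): "point" ([column, row] in pixels: a listed point, or the origin of a listed thing).
The state is a dict: "time_s": time; "joint_pos": joint angles; "joint_velocities": joint speeds; "effort": joint torques, N m; "eef_pos": TCP position; "tcp_rot": TCP orientation; "force": force on the tool from outside, world axes, zero at the start; "torque": the same for the moment, N m; "gripper_width": finger opening in mm; "grip_force": force on a finger pad.
Only numpy, scipy, OpenCV 4.12 (cv2) and the standard library are available. Lean on these libraries where they do the work, as an engineer would, in place of code of your own. Each camera call takes 0.05 s, during which the arm holds its last target. There are 200 camera calls.

## Task

The tape roll is on the upright spindle of the packing-bench stand, but its retaining clip is still lying in the shallow dish. Pick up the fork-shaped spring clip by its tab, lay it flat on the round keeper plate that covers the roll and press it sideways into the spindle's groove until it snaps fully home, then let go. Press gently, with no more force than the snap needs, and leave the other things on the bench where they are.

Things in the scene. Friction and masses are not known exactly. Their poses are not given: they have to be found in the camera images.
- clip: Fork-shaped spring clip, dark metal with a black upright grip tab; lies flat, tab up. 55 to 105 g. Origin: centre of its 19 mm seat, at the plate's underside; x points out of the open mouth, z up. Plate 6 mm thick, 30 mm wide, from x = -48 mm to the fork tips at +16 mm. Tab 18 mm along x by 14 mm along y, centre at x = -37 mm, its top 48 mm above the underside.
- clip_tab (a point): Point to grip: on the tab's centre line (clip frame x = -37 mm, y = 0), 36 mm above the plate's underside; axes as the clip.
- stand: Tape stand, fixed, does not move: round grey foot (130 mm diameter, 12 mm high) with an upright spindle that carries a yellow tape roll (110 mm diameter) and on it a round flat pale-metal keeper plate (100 mm diameter). Origin on the spindle's axis at bench level, z up. The clip may be pushed on from any horizontal direction, mouth first.
- dish: Shallow white dish, fixed, 170 x 150 mm, rim 7 mm high, floor 5 mm above the bench; origin at the centre of its underside. The clip lies in it.
- tape_roll: Bystander: loose blue tape roll, 84 mm diameter, 40 mm high, origin at the centre of its underside.
- carton: Bystander: small cardboard carton 70 x 110 x 45 mm, origin at the centre of its underside.
- glue_jar: Bystander: small jar, 52 mm diameter, 55 mm high, origin at the centre of its underside.
- clip_lips (a point): Midway between the lips of the two sprung fork arms, 7 mm ahead of the clip's origin. Mouth 24 mm wide at the tips, narrowing to 14 mm here; each arm yields sideways, 5 N per mm. Pushing it over an 18 mm neck takes roughly 5 to 15 N (friction varies) while the lips ride over; then the force drops and the clip jumps home, its seat against the neck, a firm stop.
- keeper_low (a point): Point on the spindle axis, 72 mm above the bench: LOWEST possible height of the keeper's top. The spindle is set 0 to 24 mm higher (not measured; find it by feel). The groove starts at the keeper's top: neck 18 mm diameter, 8 mm high, under a head 26 mm in diameter and 6 mm thick. The plate enters when flat on the keeper or up to about 1.5 mm above it.
Things that resemble listed ones, but are neither listed nor needed, are in the scene too. Of the things that look like the stand, the smaller one is meant.

How it is judged:
By the outcome, as a careful person would: the job done as asked, in the order asked, and still so for the second after the job is handed in, with the robot touching nothing.
It also fails if it takes over 54 s, if anything falls off the work surface, if the arm or the gripper's body presses on something with over 40 N, if the wrist force passes 120 N, or if a joint passes its speed limit or range.

## Working session

There is one attempt and no reset: what is moved stays moved. The work goes in short steps, Python scripts to look and compute and a shell command to move; the robot and the scene stay as the last step left them, time stands still between calls to the robot, and variables do not carry over. Pictures are saved under pics/ and viewed, at most 10 in all, crops included, and the job is handed in when it is done.

```bash
mkdir -p pics
cat > h.py <<'E'
from plant import *
import numpy as np, cv2
from scipy.spatial.transform import Rotation as Rn
def rot(q): return Rn.from_quat([q[1],q[2],q[3],q[0]]).as_matrix()
def ray(cam,px,st=None):
    c=get_calibration(cam);K=np.array(c["camera_matrix"])
    u=(px[0]-K[0,2])/K[0,0];v=(px[1]-K[1,2])/K[1,1]
    if cam!="wrist":
        R=np.array(c["R"]);t=np.array(c["t"]);return -R.T@t,R.T@np.array([u,v,1])
    th=np.hypot(u,v);d=np.array([u/th*np.sin(th),v/th*np.sin(th),np.cos(th)]) if th>1e-9 else np.array([0,0,1.])
    T=np.array(c["tool_from_camera"]);st=st or read_state();W=rot(st["tcp_rot"])
    return W@T[:3,3]+np.array(st["eef_pos"]),W@(T[:3,:3]@d)
def at(cam,px,z,st=None):
    o,d=ray(cam,px,st);return o+d*(z-o[2])/d[2]
def proj(cam,X):
    c=get_calibration(cam);p=np.array(c["R"])@np.array(X)+np.array(c["t"]);q=np.array(c["camera_matrix"])@p;return q[:2]/q[2]
def save(im,n): cv2.imwrite("pics/"+n+".png",cv2.cvtColor(im,cv2.COLOR_RGB2BGR))
E
python3 - <<'E'
from h import *
np.set_printoptions(precision=1,suppress=True)
s=capture("scene");t=capture("top");w=capture("wrist")
save(cv2.resize(t,(800,600)),"top0");save(cv2.resize(s,(800,600)),"scene0");save(w,"w0")
st=read_state();print(st["time_s"],st["eef_pos"],rot(st["tcp_rot"]),get_calibration("wrist"))
for cam in("top","scene"):
  for n,z in(("clip",5),("clip_tab",41),("stand",0),("clip_lips",5),("dish",0),("keeper_low",72)):
    for r in place_of(cam,n): print(cam,n,round(r["score"],2),np.array(r["point"]),at(cam,r["point"],z))
E
```

```text
0.15 [237.1 604.5 207.5] [[-0.9  0.4 -0. ]
 [ 0.4  0.9 -0. ]
 [-0.  -0.  -1. ]] {'camera_matrix': array([[297.3,   0. , 257.2],
       [  0. , 297.3, 184.7],
       [  0. ,   0. ,   1. ]]), 'tool_from_camera': array([[  -0. ,   -0.9,   -0.3,   79.2],
       [   1. ,   -0. ,   -0. ,   -1.4],
       [   0. ,   -0.3,    0.9, -165.2],
       [   0. ,    0. ,    0. ,    1. ]])}
top clip 0.48 [331.7 175.8] [ 597.2 -166.8    5. ]
top clip_tab 0.53 [329.  183.6] [ 574.5 -154.3   41. ]
top clip_tab 0.28 [267.  132.6] [696.8  -3.7  41. ]
top stand 0.81 [152.2 277.8] [341.2 272.9   0. ]
top stand 0.69 [177.7 192.5] [551.3 215.7   0. ]
top clip_lips 0.51 [330.7 170.1] [ 611.4 -164.3    5. ]
top dish 0.79 [330.4 182. ] [ 582.1 -164.3    0. ]
top dish 0.29 [328.3 171.1] [ 609.4 -159.1    0. ]
top keeper_low 0.74 [145.6 283.1] [337.6 272.2  72. ]
top keeper_low 0.6 [173.6 193.5] [544.2 213.3  72. ]
scene clip 0.55 [205.3 262.9] [ 603.4 -153.7    5. ]
scene clip 0.25 [283.6 259.6] [706.4  -6.3   5. ]
scene clip_tab 0.57 [194.7 244.3] [ 566.9 -153.8   41. ]
scene stand 0.77 [306.3 168.5] [535.8 213.8  -0. ]
scene stand 0.7 [277.1 116.6] [337.8 273.3   0. ]
scene clip_lips 0.53 [201.2 268.9] [ 610.2 -169.3    5. ]
scene dish 0.62 [198.8 259.1] [ 584.  -159.5    0. ]
scene dish 0.44 [202.2 267.7] [ 606.9 -165.     0. ]
scene keeper_low 0.95 [278.3  92.6] [320.3 288.3  72. ]
scene keeper_low 0.78 [311.  154.8] [547.9 209.7  72. ]
scene keeper_low 0.26 [203.1 265.2] [ 635.3 -172.1   72. ]
```

View pics/top0.png

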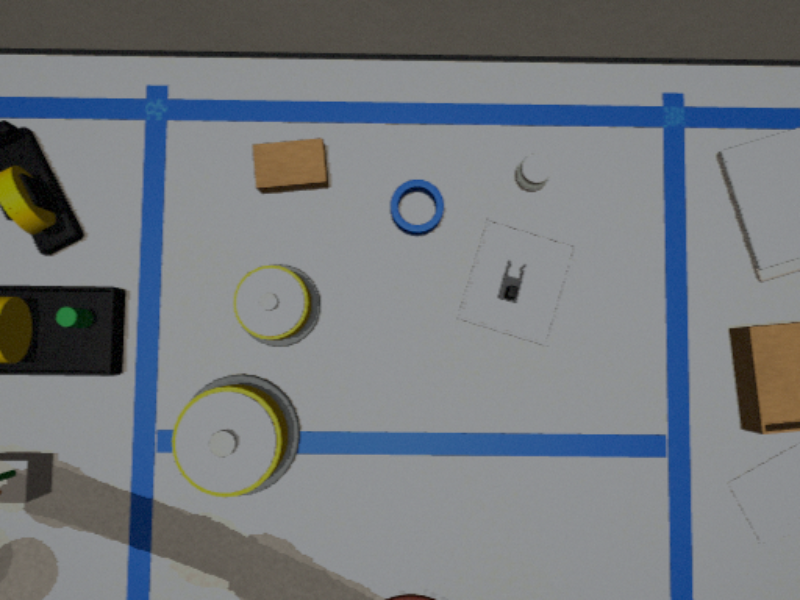

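View pics/scene0.png

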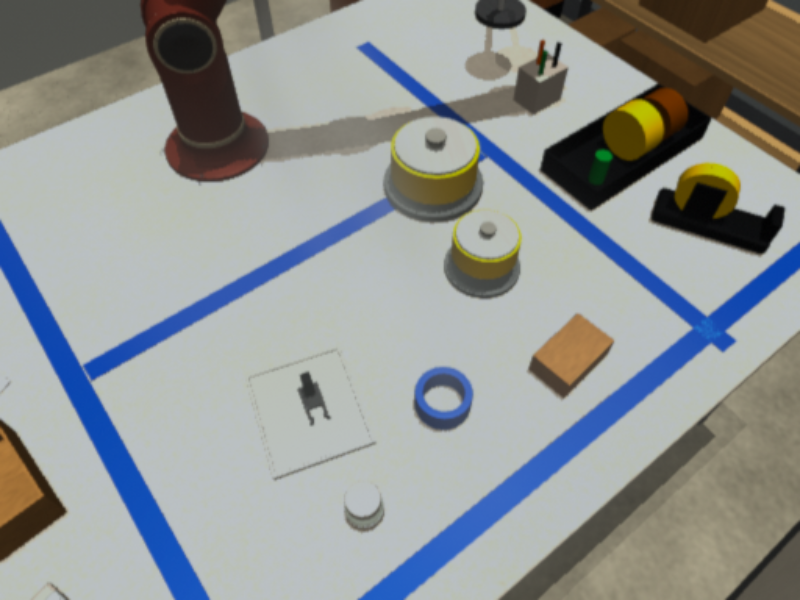

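The top view (800x600) shows two stand look-alikes: the small one at (270,302) and the large one at (225,440). I choose the small one. The only clip is in the dish at (512,282), mouth toward world +x. The empty dish-like sheets at (770,520) and (770,210) aren't needed. The blue roll is at (417,207), the carton at (290,165) and the jar at (532,173). Next is one close crop, plus triangulation of the tab and head.

Run:
```python
from h import *
np.set_printoptions(precision=1,suppress=True)
t=capture("top");s=capture("scene")
a=cv2.resize(t[155:225,150:370],(800,254),interpolation=cv2.INTER_CUBIC)
b=cv2.resize(s[120:290,150:377],(440,330),interpolation=cv2.INTER_CUBIC)
b=cv2.copyMakeBorder(b,0,0,0,360,cv2.BORDER_CONSTANT)
save(np.vstack([a,b]),"crop1")
def tri(p,q):
    o,d=ray("top",p);O,D=ray("scene",q);d/=np.linalg.norm(d);D/=np.linalg.norm(D)
    k=np.linalg.lstsq(np.c_[d,-D],O-o,rcond=None)[0];A=o+d*k[0];B=O+D*k[1];return (A+B)/2,np.linalg.norm(A-B)
print("tab",tri([329,183.6],[194.7,244.3]))
print("head",tri([270*.64,301*.64],[488*.64,229*.64]))
print(read_state()["joint_pos"])
```

```text
tab (array([ 572.8, -154.2,   50.7]), np.float64(3.3245068033722944))
head (array([545.1, 211.2,  99.9]), np.float64(2.148869791723801))
[-1.2  0.6 -0.   1.4  0.   1.1 -0. ]
```

View pics/crop1.png

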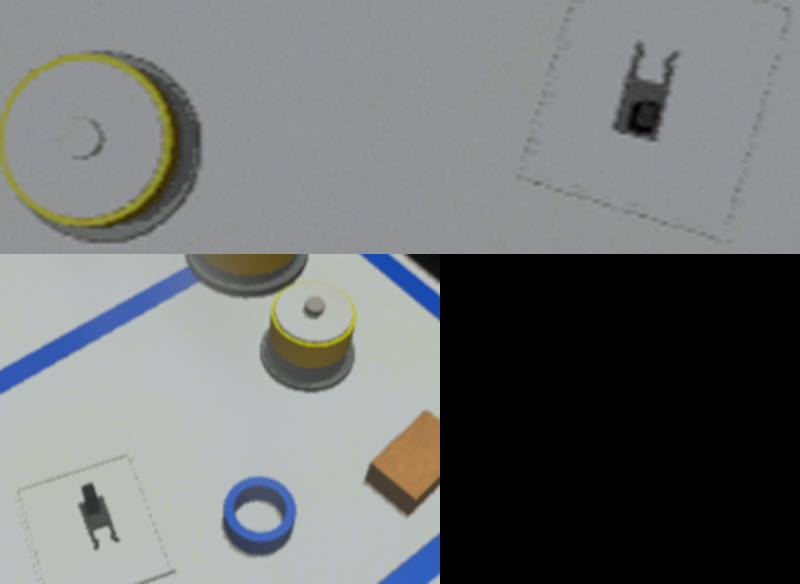

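```bash
cat >> h.py <<'E'
def go(pos,az):
    st=read_state();W=rot(st["tcp_rot"]);a=np.radians(az);c,s=np.cos(a),np.sin(a)
    G=np.array([[c,s,0],[s,-c,0],[0,0,-1.]])
    print("t",st["time_s"],"slide",np.round(W.T@(np.array(pos)-st["eef_pos"])/1000,4),"twist",np.round(Rn.from_matrix(W.T@G).as_rotvec(degrees=True),2))
E
python3 - <<'E'
from h import *
go([572,-154,240],-15)
E
```

```text
t 0.85 slide [-0.5887 -0.5845 -0.0316] twist [ -0.    -0.   173.59]
```

```bash
python3 -m inch '[{"slide":[-0.03,-0.03,-0.032],"twist":[0,0,8]},{"slide":[-0.59,-0.585,-0.032],"twist":[0,0,173]},{"slide":[-0.59,-0.585,-0.032],"twist":[0,0,173]},{"slide":[-0.59,-0.585,-0.032],"twist":[0,0,173]},{"slide":[-0.59,-0.585,-0.032],"twist":[0,0,173]},{"slide":[-0.59,-0.585,-0.032],"twist":[0,0,173]},{"slide":[-0.59,-0.585,-0.032],"twist":[0,0,173]},{"slide":[-0.59,-0.585,-0.032],"twist":[0,0,173]}]'
python3 -c "
from h import *
go([572,-154,240],-15)"
```

```text
time_s: 1.65
eef_pos: [395.4, 246.7, 239.8]
tcp_rot: [-0.0, 0.707, 0.708, 0.001]
force: [1.7, 0.5, 1.0]
gripper_width: 85.5
grip_force: 0.0
t 1.65 slide [-4.009e-01  1.760e-01 -4.000e-04] twist [-1.0000e-02 -9.0000e-02  1.0509e+02]
```

```bash
python3 -m inch '[{"slide":[-0.4,0.176,0],"twist":[0,0,105]},{"slide":[-0.4,0.176,0],"twist":[0,0,105]},{"slide":[-0.4,0.176,0],"twist":[0,0,105]},{"slide":[-0.4,0.176,0],"twist":[0,0,105]},{"slide":[-0.4,0.176,0],"twist":[0,0,105]},{"slide":[-0.4,0.176,0],"twist":[0,0,105]},{"slide":[-0.4,0.176,0],"twist":[0,0,105]},{"slide":[-0.4,0.176,0],"twist":[0,0,105]}]'
python3 -c "
from h import *
go([572,-154,150],-15)"
```

```text
time_s: 2.45
eef_pos: [559.4, -118.0, 239.6]
tcp_rot: [-0.0, 0.983, 0.185, 0.0]
force: [0.2, 0.1, -0.5]
gripper_width: 85.5
grip_force: 0.0
t 2.45 slide [-0.0015  0.0381  0.0896] twist [-3.000e-02 -5.000e-02  3.638e+01]
```

```bash
python3 -m inch '[{"slide":[-0.0015,0.038,0.09],"twist":[0,0,36]},{"slide":[-0.0015,0.038,0.09],"twist":[0,0,36]},{"slide":[-0.0015,0.038,0.09],"twist":[0,0,36]},{"slide":[-0.0015,0.038,0.09],"twist":[0,0,36]},{"slide":[-0.0015,0.038,0.09],"twist":[0,0,36]},{"slide":[-0.0015,0.038,0.09],"twist":[0,0,36]},{"slide":[-0.0015,0.038,0.09],"twist":[0,0,36]}]'
python3 - <<'E'
from h import *
np.set_printoptions(precision=1,suppress=True)
st=read_state();w=capture("wrist");st=st
save(w,"w1")
for n,z in(("clip",5),("clip_tab",41),("clip_lips",8)):
  for r in place_of("wrist",n): print(n,round(r["score"],2),np.array(r["point"]),at("wrist",r["point"],z,st))
print(st["eef_pos"])
E
```

```text
time_s: 3.15
eef_pos: [571.5, -152.2, 149.8]
tcp_rot: [-0.0, 0.992, -0.123, 0.0]
force: [0.3, -0.2, 1.2]
gripper_width: 85.8
grip_force: 0.0
clip 0.82 [257.4 137.5] [ 601.5 -161.6    5. ]
clip_tab 0.77 [257.9 180. ] [ 566.9 -153.3   41. ]
clip_lips 0.75 [253.7 179.9] [ 558.1 -146.4    8. ]
clip_lips 0.57 [257.6 129.9] [ 609.7 -163.9    8. ]
[ 571.5 -152.2  149.8]
```

View pics/w1.png

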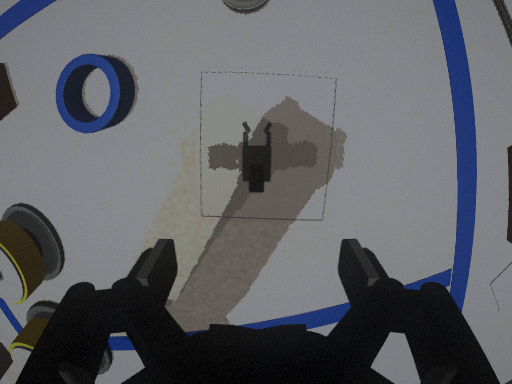

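```bash
python3 -c "
from h import *
go([566.5,-152.6,39],-15)"
```

```text
t 3.35 slide [-0.0047  0.0015  0.1107] twist [-0.02 -0.03  0.72]
```

```bash
python3 -m inch '[{"slide":[-0.005,0.001,0.04],"twist":[0,0,0.7]},{"slide":[-0.005,0.001,0.08],"twist":[0,0,0.7]},{"slide":[-0.005,0.001,0.1],"twist":[0,0,0.7]},{"slide":[-0.005,0.001,0.111],"twist":[0,0,0.7]},{"slide":[-0.005,0.001,0.111],"twist":[0,0,0.7]}]' && python3 -m inch '[{"slide":[0,0,0],"twist":[0,0,0]},{"slide":[0,0,0],"twist":[0,0,0]},{"slide":[0,0,0],"twist":[0,0,0]},{"slide":[0,0,0],"twist":[0,0,0]},{"slide":[0,0,0],"twist":[0,0,0]},{"slide":[0,0,0],"twist":[0,0,0]},{"slide":[0,0,0],"twist":[0,0,0]}]' 0 70
```

```text
time_s: 3.85
eef_pos: [565.5, -151.9, 37.4]
tcp_rot: [-0.0, 0.991, -0.131, -0.001]
force: [-0.4, -0.1, -0.8]
gripper_width: 85.5
grip_force: 0.0
time_s: 4.55
eef_pos: [566.1, -152.1, 38.4]
tcp_rot: [0.0, 0.991, -0.131, -0.0]
force: [0.6, -0.2, 0.2]
gripper_width: 0.3
grip_force: 0.0
```

The fingers shut on nothing, so I'll look.

Run:
```python
from h import *
np.set_printoptions(precision=1,suppress=True)
w=capture("wrist");s=capture("scene")
save(np.vstack([w[60:330],cv2.resize(s[195:305,120:330],(512,268))]),"w2")
for c in("wrist","scene"):
 for r in place_of(c,"clip"): print(c,round(r["score"],2),np.array(r["point"]),at(c,r["point"],5))
```

```text
wrist 0.86 [253.6 155.5] [ 602.1 -160.9    5. ]
scene 0.74 [206.9 263.2] [ 606.3 -151.2    5. ]
```

View pics/w2.png

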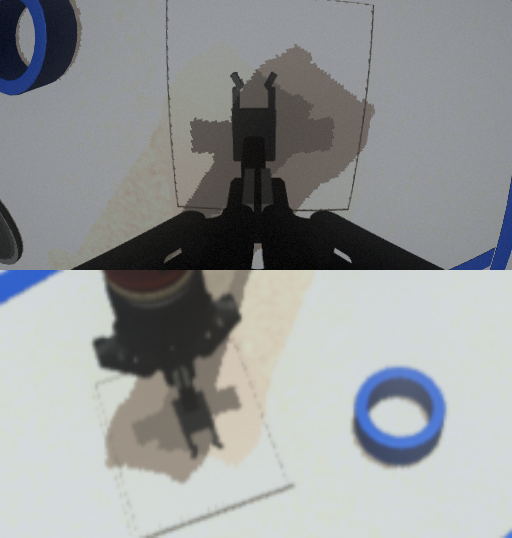

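Run:
```python
from h import *
np.set_printoptions(precision=1,suppress=True)
c=get_calibration("wrist");K=c["camera_matrix"];T=np.linalg.inv(c["tool_from_camera"])
st=read_state();W=rot(st["tcp_rot"]);p=np.array(st["eef_pos"]);print(p,W)
def pw(X):
    q=T[:3,:3]@(W.T@(np.array(X)-p))+T[:3,3];th=np.arctan2(np.hypot(q[0],q[1]),q[2]);r=K[0,0]*th/np.hypot(q[0],q[1]);return K[0,2]+q[0]*r,K[1,2]+q[1]*r
print("tip,tcp",np.array(pw(p+W@[0,0,17])),np.array(pw(p)),np.array(pw(p+W@[0,0,-54])))
o=np.array([602,-161,5.]);a=np.radians(-15.);R=np.array([[np.cos(a),-np.sin(a),0],[np.sin(a),np.cos(a),0],[0,0,1]])
for n,x in(("lips",[16,0,6]),("tabtop front",[-28,0,48]),("tabtop back",[-46,0,48]),("rear",[-48,0,6]),("rearL",[-48,15,6])):
    X=o+R@np.array(x,float);print(n,X,np.array(pw(X)),"top",proj("top",X))
w=capture("wrist");save(cv2.resize(w[110:300,140:370],(726,600),interpolation=cv2.INTER_CUBIC),"w3")
```

```text
[ 566.1 -152.2   38.3] [[ 1.  -0.3 -0. ]
 [-0.3 -1.  -0. ]
 [-0.   0.  -1. ]]
tip,tcp [254.9 215. ] [254.7 226.2] [253.9 278.1]
lips [ 617.5 -165.1   11. ] [253.6 133.7] top [331.4 167.4]
tabtop front [ 575.  -153.8   53. ] [253.1 223.5] top [329.6 183. ]
tabtop back [ 557.6 -149.1   53. ] [253.3 250.9] top [327.6 190.2]
rear [ 555.6 -148.6   11. ] [254.  223.1] top [324.8 192.2]
rearL [ 559.5 -134.1   11. ] [233.1 223. ] top [318.9 190.6]
```

View pics/w3.png

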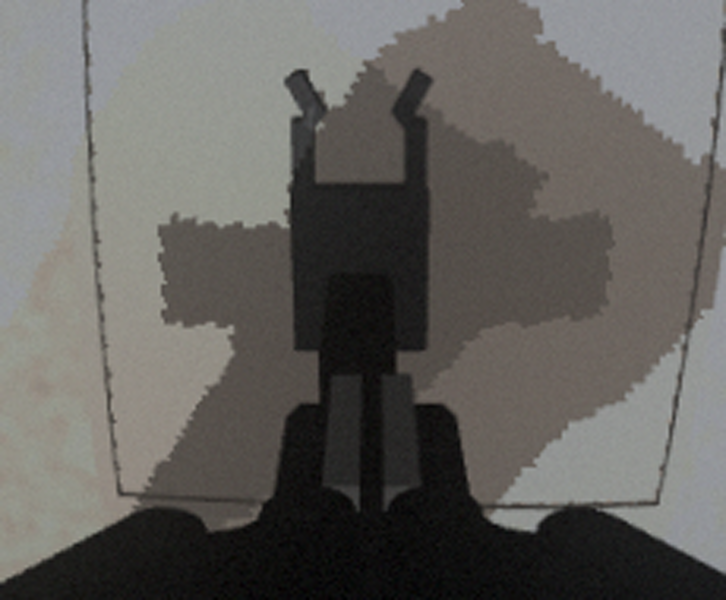

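Run:
```python
from h import *
np.set_printoptions(precision=0,suppress=True)
c=get_calibration("wrist");K=c["camera_matrix"];T=np.linalg.inv(c["tool_from_camera"])
def pt(X):
    q=T[:3,:3]@np.array(X,float)+T[:3,3];th=np.arctan2(np.hypot(q[0],q[1]),q[2]);r=K[0,0]*th/np.hypot(q[0],q[1]);return np.array([K[0,2]+q[0]*r,K[1,2]+q[1]*r])
for x in(-11,0,11):
  for z in(17,4,-10): print(x,z,"shut y0",pt([x,0,z]),"y14.5",pt([x,14.5,z]),"open y43",pt([x,43,z]),"y57",pt([x,57,z]))
```

```text
-11 17 shut y0 [255. 230.] y14.5 [276. 230.] open y43 [317. 229.] y57 [336. 228.]
-11 4 shut y0 [255. 239.] y14.5 [277. 239.] open y43 [320. 238.] y57 [341. 237.]
-11 -10 shut y0 [255. 250.] y14.5 [279. 250.] open y43 [325. 249.] y57 [346. 248.]
0 17 shut y0 [255. 215.] y14.5 [277. 215.] open y43 [318. 215.] y57 [338. 214.]
0 4 shut y0 [255. 223.] y14.5 [278. 223.] open y43 [322. 223.] y57 [343. 222.]
0 -10 shut y0 [255. 234.] y14.5 [279. 234.] open y43 [327. 233.] y57 [349. 232.]
11 17 shut y0 [255. 200.] y14.5 [277. 200.] open y43 [319. 199.] y57 [339. 199.]
11 4 shut y0 [255. 207.] y14.5 [278. 207.] open y43 [323. 207.] y57 [345. 207.]
11 -10 shut y0 [255. 217.] y14.5 [280. 217.] open y43 [328. 216.] y57 [351. 216.]
```

Run:
```python
from h import *
s=capture("scene");st=read_state();p=np.array(st["eef_pos"]);print(p,st["gripper_width"])
x0,y0,k=150,200,8
im=cv2.resize(s[y0:y0+75,x0:x0+100],(800,600),interpolation=cv2.INTER_CUBIC)
a=np.radians(-15.);R=np.array([[np.cos(a),-np.sin(a),0],[np.sin(a),np.cos(a),0],[0,0,1]])
o=np.array([602,-161,5.])
def m(X,c):
    u=(proj("scene",X)-[x0,y0]+.5)*k;cv2.circle(im,tuple(int(v) for v in u),4,c,-1)
m(p-[0,0,17],(255,0,0));m(p,(255,160,0));m(p+[0,0,54],(255,255,0))
for x in([16,0,6],[-28,7,48],[-28,-7,48],[-46,-7,48],[-46,7,48],[-48,15,6],[-48,-15,6]): m(o+R@np.array(x,float),(0,255,0))
save(im,"s4")
```

```text
[ 566.07322892 -152.16787173   38.30240686] -0.12376678592134602
```

View pics/s4.png

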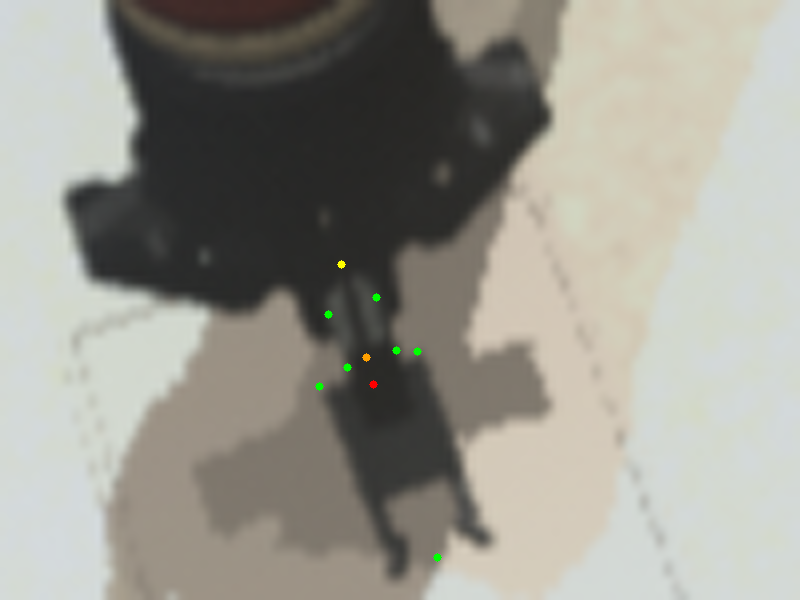

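The pictures show the shut fingers standing just above the tab top, with the tips at about z 60. So the real fingertips sit roughly 35–40 mm higher than the stated TCP implies. I'll open, lower in steps while watching the force, and grip again.

```bash
python3 -m inch '[{"slide":[0,0,0],"twist":[0,0,0]},{"slide":[0,0,0],"twist":[0,0,0]},{"slide":[0,0,0],"twist":[0,0,0]},{"slide":[0,0,0],"twist":[0,0,0]},{"slide":[0,0,0],"twist":[0,0,0]},{"slide":[0,0,0.008],"twist":[0,0,0]},{"slide":[0,0,0.016],"twist":[0,0,0]}]' 1 70 && python3 -m inch '[{"slide":[0,0,0.005],"twist":[0,0,0]},{"slide":[0,0,0.01],"twist":[0,0,0]},{"slide":[0,0,0.016],"twist":[0,0,0]},{"slide":[0,0,0.016],"twist":[0,0,0]}]'
```

```text
time_s: 5.55
eef_pos: [566.2, -152.1, 21.8]
tcp_rot: [-0.0, 0.991, -0.131, 0.0]
force: [-0.2, -0.4, -0.1]
gripper_width: 85.4
grip_force: 0.0
time_s: 5.95
eef_pos: [565.5, -151.9, 5.4]
tcp_rot: [-0.0, 0.991, -0.131, -0.001]
force: [-0.4, 0.6, 0.2]
gripper_width: 85.3
grip_force: 0.0
```

```bash
python3 -m inch '[{"slide":[0,0,0],"twist":[0,0,0]},{"slide":[0,0,0],"twist":[0,0,0]},{"slide":[0,0,0],"twist":[0,0,0]},{"slide":[0,0,0],"twist":[0,0,0]},{"slide":[0,0,0],"twist":[0,0,0]},{"slide":[0,0,0],"twist":[0,0,0]},{"slide":[0,0,0],"twist":[0,0,0]}]' 0 70
python3 - <<'E'
from h import *
w=capture("wrist");save(cv2.resize(w[110:300,140:370],(726,600),interpolation=cv2.INTER_CUBIC),"w5")
E
```

```text
time_s: 6.65
eef_pos: [566.3, -152.2, 6.7]
tcp_rot: [0.0, 0.991, -0.131, 0.0]
force: [0.7, 1.0, 2.5]
gripper_width: 12.7
grip_force: 68.8
```

View pics/w5.png

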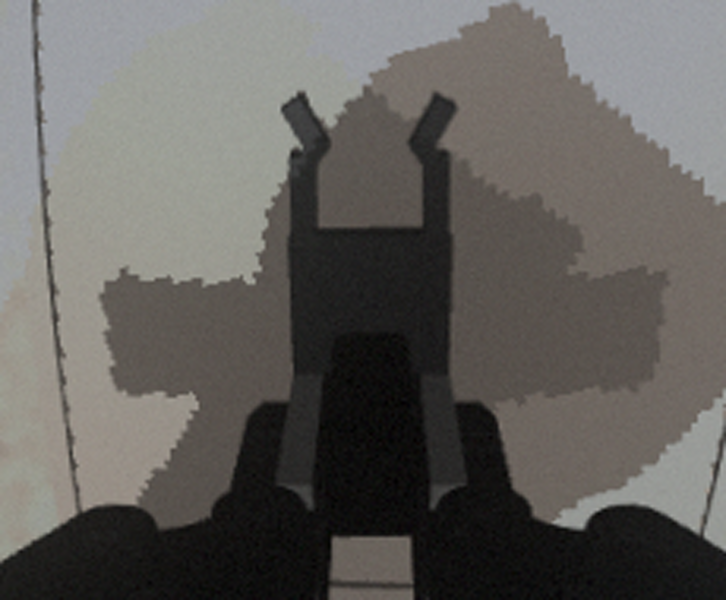

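```bash
python3 -m inch '[{"slide":[0,0,-0.03],"twist":[0,0,0]},{"slide":[0,0,-0.08],"twist":[0,0,0]},{"slide":[0,0,-0.13],"twist":[0,0,0]},{"slide":[0,0,-0.15],"twist":[0,0,0]},{"slide":[0,0,-0.15],"twist":[0,0,0]}]'
python3 -c "
from h import *
go([454,178,157],20)"
```

```text
time_s: 7.2
eef_pos: [567.9, -153.4, 159.8]
tcp_rot: [0.001, 0.991, -0.131, 0.004]
force: [-0.9, -0.1, -1.2]
gripper_width: 12.7
grip_force: 68.4
t 7.2 slide [-0.196  -0.2906  0.0013] twist [  0.15  -0.39 -35.03]
```

```bash
python3 -m inch '[{"slide":[-0.02,-0.03,0],"twist":[0,0,-5]},{"slide":[-0.048,-0.07,0],"twist":[0,0,-10]},{"slide":[-0.076,-0.112,0],"twist":[0,0,-15]},{"slide":[-0.104,-0.154,0],"twist":[0,0,-20]},{"slide":[-0.132,-0.195,0],"twist":[0,0,-25]},{"slide":[-0.16,-0.237,0],"twist":[0,0,-30]},{"slide":[-0.185,-0.275,0],"twist":[0,0,-35]},{"slide":[-0.196,-0.29,0],"twist":[0,0,-35]}]' && python3 -m inch '[{"slide":[0,0,0],"twist":[0,0,0]},{"slide":[0,0,0],"twist":[0,0,0]}]'
python3 - <<'E'
from h import *
np.set_printoptions(precision=1,suppress=True)
st=read_state();w=capture("wrist");save(cv2.resize(w,(768,576)),"w6")
for n,z in(("keeper_low",84),("clip_lips",158),("clip",155),("stand",0)):
  for r in place_of("wrist",n): print(n,round(r["score"],2),np.array(r["point"]),at("wrist",r["point"],z,st))
print(st["eef_pos"],st["tcp_rot"])
E
```

```text
time_s: 8.0
eef_pos: [448.1, 184.4, 154.1]
tcp_rot: [-0.001, 0.984, 0.178, -0.003]
force: [-0.4, -0.1, -0.7]
gripper_width: 12.5
grip_force: 68.5
time_s: 8.2
eef_pos: [451.3, 178.0, 155.3]
tcp_rot: [0.001, 0.985, 0.173, -0.001]
force: [0.0, 0.3, -0.9]
gripper_width: 12.9
grip_force: 68.5
keeper_low 0.96 [257.6  70. ] [542.4 208.7  84. ]
keeper_low 0.76 [124.8 265.3] [325.8 274.9  84. ]
clip_lips 0.69 [257.4 154.9] [493.7 191.3 158. ]
clip 0.62 [257.6 167.1] [486.3 188.5 155. ]
stand 0.74 [252.1  72.7] [542.8 214.8   0. ]
stand 0.71 [161.7 221.4] [342.5 262.    0. ]
[451.3 178.  155.3] [ 0.   1.   0.2 -0. ]
```

View pics/w6.png

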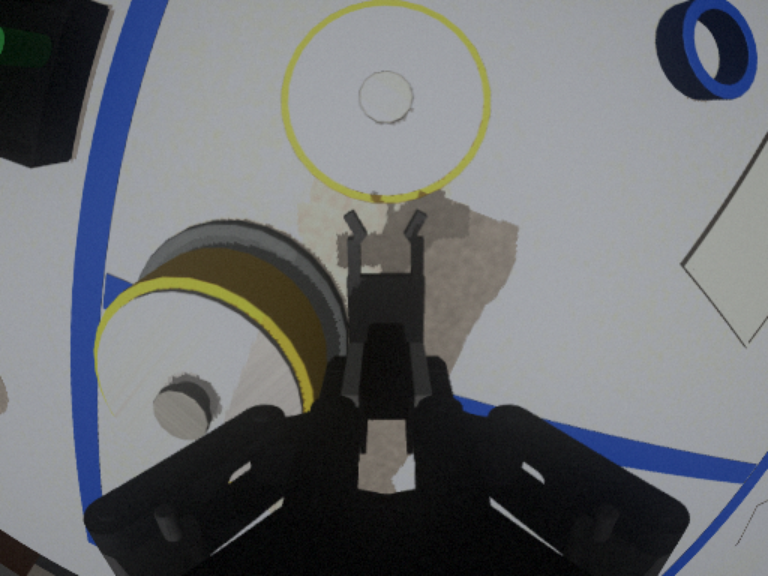

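```bash
python3 -m inch '[{"slide":[0.01,0,0.01],"twist":[0,0,0]},{"slide":[0.022,0,0.03],"twist":[0,0,0]},{"slide":[0.022,0,0.045],"twist":[0,0,0]},{"slide":[0.022,0,0.05],"twist":[0,0,0]},{"slide":[0.022,0,0.05],"twist":[0,0,0]},{"slide":[0.022,0,0.05],"twist":[0,0,0]}]'
python3 - <<'E'
from h import *
np.set_printoptions(precision=2,suppress=True)
st=read_state();w=capture("wrist");f=[];
for n,z in(("keeper_low",86),):
  for r in place_of("wrist",n): print(n,round(r["score"],2),np.array(r["point"]),at("wrist",r["point"],z,st))
W=rot(st["tcp_rot"]);print(W.T@(np.array([545,211.3,100])-st["eef_pos"]),st["eef_pos"])
print([read_state()["force"] for _ in range(2)]); print(st["force"],W[:,0],W[:,2])
E
```

```text
time_s: 9.05
eef_pos: [473.2, 186.0, 106.6]
tcp_rot: [0.0, 0.985, 0.173, 0.0]
force: [0.2, -1.3, -0.7]
gripper_width: 12.5
grip_force: 68.5
keeper_low 0.8 [254.6  98.2] [544.1  211.38  86.  ]
keeper_low 0.77 [115.9 317.3] [324.67 270.31  86.  ]
[76.09  0.69  6.65] [473.23 186.   106.6 ]
[array([ 0.11,  0.06, -0.66]), array([ 0.11,  0.06, -0.66])]
[ 0.21 -1.28 -0.68] [0.94 0.34 0.  ] [ 0. -0. -1.]
```

```bash
python3 -m inch '[{"slide":[0,0,0.002],"twist":[0,0,0]},{"slide":[0,0,0.004],"twist":[0,0,0]},{"slide":[0,0,0.006],"twist":[0,0,0]},{"slide":[0,0,0.007],"twist":[0,0,0]},{"slide":[0,0,0.008],"twist":[0,0,0]},{"slide":[0,0,0.008],"twist":[0,0,0]},{"slide":[0,0,0.008],"twist":[0,0,0]}]' && python3 -m inch '[{"slide":[0,0,0.001],"twist":[0,0,0]},{"slide":[0,0,0.002],"twist":[0,0,0]},{"slide":[0,0,0.003],"twist":[0,0,0]},{"slide":[0,0,0.003],"twist":[0,0,0]},{"slide":[0,0,0.003],"twist":[0,0,0]}]'
```

```text
time_s: 9.85
eef_pos: [472.7, 186.3, 98.3]
tcp_rot: [0.0, 0.985, 0.173, -0.0]
force: [-0.4, 0.2, -1.3]
gripper_width: 12.7
grip_force: 68.5
time_s: 10.35
eef_pos: [472.7, 186.2, 95.3]
tcp_rot: [0.0, 0.985, 0.173, -0.0]
force: [0.1, -0.2, -0.7]
gripper_width: 12.7
grip_force: 68.5
```

```bash
python3 -m inch '[{"slide":[0,0,0.001],"twist":[0,0,0]},{"slide":[0,0,0.002],"twist":[0,0,0]},{"slide":[0,0,0.002],"twist":[0,0,0]},{"slide":[0,0,0.002],"twist":[0,0,0]}]'
```

```text
time_s: 10.75
eef_pos: [472.7, 186.3, 93.3]
tcp_rot: [0.0, 0.985, 0.173, -0.0]
force: [1.5, -0.3, -0.1]
gripper_width: 12.7
grip_force: 68.5
```

```bash
python3 -m inch '[{"slide":[0,0,0.001],"twist":[0,0,0]},{"slide":[0,0,0.002],"twist":[0,0,0]},{"slide":[0,0,0.002],"twist":[0,0,0]},{"slide":[0,0,0.002],"twist":[0,0,0]}]' | grep -E "eef|force:"
```

```text
eef_pos: [472.9, 186.3, 92.5]
force: [-2.8, -0.3, 7.4]
grip_force: 69.8
```

```bash
python3 -m inch '[{"slide":[0,0,0.001],"twist":[0,0,0]},{"slide":[0,0,0.002],"twist":[0,0,0]},{"slide":[0,0,0.002],"twist":[0,0,0]},{"slide":[0,0,0.002],"twist":[0,0,0]}]' | grep -E "eef|force:"
```

```text
eef_pos: [473.1, 186.2, 92.1]
force: [-6.3, -0.4, 20.9]
grip_force: 71.5
```

```bash
python3 -m inch '[{"slide":[0,0,-0.001],"twist":[0,0,0]},{"slide":[0,0,-0.002],"twist":[0,0,0]},{"slide":[0,0,-0.002],"twist":[0,0,0]},{"slide":[0,0,-0.002],"twist":[0,0,0]}]' | grep -E "eef|rot|force:"
python3 -c "
from h import *
w=capture('wrist');st=read_state();print(st['force'],st['torque'])
for n in('clip_lips','clip'):print([(r['point'],r['score']) for r in place_of('wrist',n)][:2])"
```

```text
eef_pos: [473.3, 186.3, 92.4]
tcp_rot: [-0.0, 0.985, 0.173, 0.001]
force: [-2.9, 0.1, 8.1]
grip_force: 69.7
[-1.75797493 -0.15375353  9.10530061] [-0.09919352  0.29681854  0.02948624]
[([257.1, 155.0], 0.92)]
[([257.5, 167.0], 0.68)]
```

```bash
python3 -m inch '[{"slide":[0,0,-0.001],"twist":[0,0,0]},{"slide":[0.005,0,-0.001],"twist":[0,0,0]},{"slide":[0.01,0,-0.001],"twist":[0,0,0]},{"slide":[0.015,0,-0.001],"twist":[0,0,0]},{"slide":[0.02,0,-0.001],"twist":[0,0,0]},{"slide":[0.022,0,-0.001],"twist":[0,0,0]},{"slide":[0.022,0,-0.001],"twist":[0,0,0]},{"slide":[0.022,0,-0.001],"twist":[0,0,0]}]' | grep -E "eef|rot|force:"
```

```text
eef_pos: [494.5, 194.0, 92.6]
tcp_rot: [0.0, 0.985, 0.173, 0.001]
force: [-0.0, -0.4, 3.9]
grip_force: 69.3
```

```bash
python3 -m inch '[{"slide":[0.001,0,-0.0002],"twist":[0,0,0]},{"slide":[0.002,0,-0.0002],"twist":[0,0,0]},{"slide":[0.003,0,-0.0002],"twist":[0,0,0]},{"slide":[0.003,0,-0.0002],"twist":[0,0,0]}]' | grep -E "eef|force:"
```

```text
eef_pos: [496.2, 194.7, 92.6]
force: [-2.2, -1.0, 6.2]
grip_force: 69.4
```

```bash
python3 -m inch '[{"slide":[0.001,0,-0.0004],"twist":[0,0,0]},{"slide":[0.002,0,-0.0004],"twist":[0,0,0]},{"slide":[0.002,0,-0.0004],"twist":[0,0,0]}]' | grep -E "eef|force:"
```

```text
eef_pos: [497.7, 195.3, 92.7]
force: [-2.2, -1.0, 3.5]
grip_force: 69.1
```

```bash
python3 -m inch '[{"slide":[0.001,0,0],"twist":[0,0,0]},{"slide":[0.002,0,0],"twist":[0,0,0]},{"slide":[0.002,0,0],"twist":[0,0,0]}]' | grep -E "eef|force:"
```

```text
eef_pos: [498.4, 195.4, 92.7]
force: [-3.8, -1.8, 5.8]
grip_force: 69.4
```

```bash
python3 -m inch '[{"slide":[0.001,0,-0.0003],"twist":[0,0,0]},{"slide":[0.0015,0,-0.0003],"twist":[0,0,0]},{"slide":[0.0015,0,-0.0003],"twist":[0,0,0]}]' | grep -E "eef|force:"
```

```text
eef_pos: [498.7, 195.6, 92.8]
force: [-5.7, -2.1, 6.3]
grip_force: 69.5
```

```bash
python3 -m inch '[{"slide":[0.001,0,-0.0003],"twist":[0,0,0]},{"slide":[0.0015,0,-0.0003],"twist":[0,0,0]},{"slide":[0.0015,0,-0.0003],"twist":[0,0,0]}]' | grep -E "eef|force:"
```

```text
eef_pos: [499.2, 195.8, 92.9]
force: [-5.9, -2.7, 6.0]
grip_force: 69.5
```

```bash
python3 -m inch '[{"slide":[0.001,0,-0.0002],"twist":[0,0,0]},{"slide":[0.0015,0,-0.0002],"twist":[0,0,0]},{"slide":[0.0015,0,-0.0002],"twist":[0,0,0]}]' | grep -E "eef|force:"
```

```text
eef_pos: [499.8, 196.0, 93.0]
force: [-8.9, -3.4, 7.2]
grip_force: 69.6
```

```bash
python3 -m inch '[{"slide":[0.001,0,-0.0002],"twist":[0,0,0]},{"slide":[0.0015,0,-0.0002],"twist":[0,0,0]},{"slide":[0.0015,0,-0.0002],"twist":[0,0,0]}]' | grep -E "eef|force:"
```

```text
eef_pos: [500.9, 196.4, 93.1]
force: [-7.9, -3.3, 7.3]
grip_force: 69.6
```

```bash
python3 -m inch '[{"slide":[0.001,0,-0.0002],"twist":[0,0,0]},{"slide":[0.0015,0,-0.0002],"twist":[0,0,0]},{"slide":[0.0015,0,-0.0002],"twist":[0,0,0]}]' | grep -E "time|eef|rot|force:|width"
```

```text
time_s: 15.4
eef_pos: [504.4, 197.7, 93.1]
tcp_rot: [0.0, 0.985, 0.173, -0.003]
force: [-2.8, -2.0, -1.3]
gripper_width: 12.7
grip_force: 68.7
```

```bash
python3 -m inch '[{"slide":[0.001,0,0.0004],"twist":[0,0,0]},{"slide":[0.0015,0,0.0006],"twist":[0,0,0]},{"slide":[0.0015,0,0.0006],"twist":[0,0,0]}]' | grep -E "time|eef|rot|force:|width"
```

```text
time_s: 15.7
eef_pos: [509.3, 200.0, 93.5]
tcp_rot: [-0.0, 0.985, 0.174, 0.001]
force: [0.1, -0.0, -0.4]
gripper_width: 12.3
grip_force: 68.5
```

```bash
python3 -m inch '[{"slide":[0.0005,0,0.0004],"twist":[0,0,0]},{"slide":[0.001,0,0.0006],"twist":[0,0,0]},{"slide":[0.001,0,0.0006],"twist":[0,0,0]}]' | grep -E "time|eef|rot|force:|width"
```

```text
time_s: 16.0
eef_pos: [509.5, 199.8, 92.9]
tcp_rot: [-0.0, 0.985, 0.173, 0.0]
force: [0.5, 0.1, -1.1]
gripper_width: 12.3
grip_force: 68.5
```

```bash
python3 -m inch '[{"slide":[0.0007,0,0],"twist":[0,0,0]},{"slide":[0.0014,0,0],"twist":[0,0,0]},{"slide":[0.0014,0,0],"twist":[0,0,0]},{"slide":[0.0014,0,0],"twist":[0,0,0]}]' | grep -E "time|eef|rot|force:|width"
```

```text
time_s: 16.4
eef_pos: [510.1, 199.9, 92.8]
tcp_rot: [-0.0, 0.985, 0.173, -0.001]
force: [-2.6, -0.5, 0.0]
gripper_width: 12.9
grip_force: 68.6
```

```bash
python3 -m inch '[{"slide":[0.0005,0,0],"twist":[0,0,0]},{"slide":[0.0009,0,0.0003],"twist":[0,0,0]},{"slide":[0.0009,0,0.0003],"twist":[0,0,0]}]' | grep -E "time|eef|rot|force:|width"
```

```text
time_s: 16.7
eef_pos: [510.1, 199.9, 92.8]
tcp_rot: [-0.0, 0.985, 0.173, -0.002]
force: [-4.2, -1.5, 4.0]
gripper_width: 12.5
grip_force: 69.3
```

It's against the firm stop: no motion as the force rises. Now I'll relax, release and lift clear.

```bash
python3 -m inch '[{"slide":[-0.001,0,-0.0005],"twist":[0,0,0]},{"slide":[-0.0013,0,-0.0006],"twist":[0,0,0]},{"slide":[-0.0013,0,-0.0006],"twist":[0,0,0]}]' | grep -E "force:" && python3 -m inch '[{"slide":[0,0,0],"twist":[0,0,0]},{"slide":[0,0,0],"twist":[0,0,0]},{"slide":[0,0,0],"twist":[0,0,0]},{"slide":[0,0,0],"twist":[0,0,0]},{"slide":[0,0,0],"twist":[0,0,0]}]' 0.6 | grep -E "force:|width" && python3 -m inch '[{"slide":[0,0,-0.02],"twist":[0,0,0]},{"slide":[0,0,-0.05],"twist":[0,0,0]},{"slide":[0,0,-0.08],"twist":[0,0,0]},{"slide":[0,0,-0.11],"twist":[0,0,0]},{"slide":[0,0,-0.12],"twist":[0,0,0]},{"slide":[0,0,-0.12],"twist":[0,0,0]}]'
python3 - <<'E'
from h import *
w=capture("wrist");t=capture("top");s=capture("scene")
a=cv2.resize(w[60:300,130:390],(433,400));b=cv2.resize(t[160:230,140:210],(360,400),interpolation=cv2.INTER_CUBIC)[:,:360]
save(np.hstack([a,b]),"fin")
st=read_state()
for n in("clip","keeper_low","clip_lips"):
  for r in place_of("wrist",n): print(n,round(r["score"],2),r["point"],at("wrist",r["point"],91,st))
E
```

```text
force: [-2.1, -0.7, -1.1]
grip_force: 68.5
force: [-0.1, -0.3, -0.2]
gripper_width: 51.2
grip_force: 0.0
time_s: 18.1
eef_pos: [511.2, 200.1, 214.5]
tcp_rot: [-0.0, 0.985, 0.173, 0.002]
force: [-0.3, -0.5, -0.3]
gripper_width: 51.0
grip_force: 0.0
clip 0.84 [258.6, 137.1] [542.35555293 208.74585803  91.        ]
clip 0.28 [434.1, 80.6] [669.91292368  56.51956848  91.        ]
keeper_low 0.95 [256.1, 135.2] [543.29014065 211.66126751  91.        ]
keeper_low 0.87 [156.7, 283.7] [330.92482182 266.89844397  91.        ]
clip_lips 0.73 [253.0, 128.9] [548.08911219 216.57525983  91.        ]
```

View pics/fin.png

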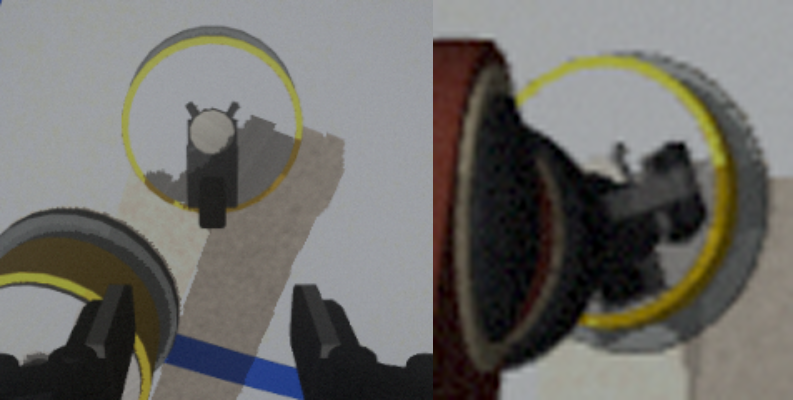

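The final view shows the clip under the spindle head at (212,130), with both fork tips past the head at (192,108) and (235,105). The tab stands free at (212,200) and the gripper is clear. The networks put the clip origin about 2–3 mm from the spindle axis.

```bash
python3 -c "
from plant import *
print(job_done())"
```

```text
the job is handed in; nothing more can be done
None
```

The clip is snapped fully home in the small stand's spindle groove, with a peak push of about 10 N; the gripper is clear, and I handed the job in at about 18 s. In feeling for the keeper's height I pressed the clip down on it with about 21 N, and the first grip closed above the tab, because the fingers sat roughly 35–40 mm higher than the stated TCP implies.

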